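# Cap a media bottle for the autoclave, a quarter turn loose

### The arm

A 6-joint arm with a two-finger parallel gripper is mounted at the origin on a cart in front of the work surface, level with it; the furniture and walls round the work are solid. World frame = base frame: x ahead of the robot, y to its left, z up, the work surface at z = 0. Lengths are in mm, angles in degrees, forces in N, time in s.
With the tool pointing down it reaches from about 350 to 850 mm from the base axis. Payload 8.1 kg.
Tool frame: the origin (TCP) lies where the fingers leave the gripper's body, on its centre line; the fingertips stand 73 mm ahead of it and the grasp point (between the pads) lies 54 mm ahead of it; z points along the fingers, y is the line along which they close (so a half turn about z gives the same grasp; the last joint's range is limited). The gripper opens to 85 mm and grips with 20 to 120 N. Pads are 22 mm wide; open, the fingers measure 114 mm over their backs; the gripper's body (76 mm by 85 mm) begins 54 mm behind the grasp point. The pads swing forward as they close: fully open they stand 13 mm farther back than shut.
Start: joints at [-75.997, 7.471, 85.268, -0, 87.261, -4.893], TCP at [194.333, -567.663, 303.892] pointing down, gripper open.
Joint ranges: [-169.43, 169.43], [-51.17, 129.36], [1.28, 143.12], [-76.62, 256.62], [0, 156.53], [-152.29, 152.29]. Speed limits (degrees/s): [136.94, 136.94, 159.86, 180, 180, 180].

### API

Orientations are given as [roll, pitch, yaw] about the fixed x, y, z axes, in that order (R = Rz(yaw) Ry(pitch) Rx(roll)).
In Python, from bench import sense, optics, r gives the robot as it stands.
- The arm moves only by the tool servo_tool, never from a script. Its argument "plan" is a list that holds one entry, the list of rows, each a list of 5 numbers: the shift along the world's x, y, z in m, then the turn about the world's z in degrees, then the finger opening in m, from 0 to 0.0854. A call has 1 to 10 rows; each row shifts and turns the commanded pose from where the row before left it; what a row does not reach is not made up. A row lasts 1/10 s, in which the tool goes at most 50 mm and 8.59 degrees, less where a joint would pass 70% of its speed; a pose out of reach is approached as far as the arm can. A call is refused whole if a number of a shift passes 0.05 or a number of a turn 8.59, either way. A call with a gripper value outside its range is refused whole. The fingers move at their own pace and stop on an object; "force" is the grip in N (left out, the last holds). Time passes only in rows, so rows that do not move let the fingers close. It gives the time, the measured TCP pose, the force, the opening and the grip force at its end, in the units of the state.
- sense(): the state, without advancing time (a new reading comes with each control period).
- optics.snapshot(name): name is "scene" or "side" or "wrist"; returns a dict with "frame" (420x560x3 uint8, blue, green, red), "fx", "fy", "cx", "cy" (pixels), "cam_to_world" (4x4, takes a point from camera to world coordinates). Camera axes: x right, y down, z forward; pixel columns grow to the right and rows downward; lengths in mm; the calibration is good to about 2 mm. A picture is of the moment at which its call begins. There is no depth.
- r.hand_in(): hands the job in; it is judged then, once.
The state is a dict: "time": time; "joint_pos": joint angles; "qd": joint speeds; "joint_efforts": joint torques, N m; "tool_pos": TCP position; "tcp_rot": TCP orientation; "ft_force": force on the tool from outside, world axes, zero at the start; "wrist_torque": the same for the moment, N m; "finger_gap": finger opening in mm; "grip_force": force on a finger pad.
Only numpy, scipy, OpenCV 4.12 (cv2) and the standard library are available. Lean on these libraries where they do the work, as an engineer would, in place of code of your own. Each camera call takes 0.05 s, during which the arm holds its last target. There are 200 camera calls.

### The job

Lift the wide screw cap out of the white tray, screw it clockwise onto the empty bottle clamped in the bench holder until it bottoms out, then back it off a quarter turn so that the bottle can vent in the autoclave. Finish like that, still holding the cap in the gripper so that it can be taped at this setting; leave the small caps in the tray and the other things on the bench where they are.

Things in the scene. Friction and masses are not known exactly. Their poses are not given: they have to be found in the camera images.
- wide_cap: Wide screw cap of plain grey plastic: 49 mm across, 25 mm high, ribbed side, about 45 g (a grip of 20 to 40 N holds it). Open below: bore 42.6 mm, 20 mm deep. Origin: centre of its open lower edge; z up through its top (it stands top up). Inside, on its x axis, two opposite lugs 3 mm thick, middle 4 mm over the lower edge, so a half turn gives the same cap.
- wide_cap_top (a point): Centre of the cap's flat top, 25 mm above its lower edge; same axes. Two short moulded bars on the top lie along x, above the lugs.
- bottle: Empty clear bottle clamped upright in a grey holder (116 mm square plate, cup 40 mm high) fixed to the table; it cannot turn. Body 70 mm across, shoulder ends 116 mm up, neck 33 mm, 40 mm over the thread. Origin: on the table, on the axis; z up. The cap is bottomed out when its x axis lies along the bottle's x axis (either way round): the lugs meet a stop and its roof the rim.
- bottle_mouth (a point): Centre of the bottle's rim, 150 mm above the table, axes as the bottle (two small moulded bars on the body, 78 mm up, mark its x axis); the rim is chamfered 3 mm. Bottomed out, the cap's lower edge is 20 mm below this point and 14 mm above the shoulder.
- bottle_thread (a point): A point on the bottle's axis halfway up the thread, 134 mm above the table. Right-hand quick thread, two starts, 15 mm a turn (3.75 mm a quarter turn), about 1 mm of play up and down. Set down, the cap rests loosely on the thread 6 to 13 mm above its bottomed height; pressed lightly and turned clockwise (from above) it runs down to the stop in 160 to 335 degrees, 160 if set down with its lugs 160 degrees anticlockwise of the stop.
- cap_tray: Open white plastic tray, 160 x 250 x 36 mm (its x by y by height; 266 mm over the end grips), 4 mm walls and floor, fixed to the table. Origin: centre of its underside. Holds the wide cap and two small ones in a row along its y axis, about 72 mm apart, in any order.
- small_cap_a: Small ribbed tube cap, 32 mm across, 20 mm high, standing in the tray; stays there. Origin: centre of its underside.
- small_cap_b: A second small tube cap, the same.
- tape_roll: White roll 54 mm across, 52 mm high, standing on end near the front edge; stays there. Origin: centre of its underside.
- bench_timer: Small white timer, 61 x 65 x 18 mm, lying flat near the front edge; stays there. Origin: centre of its underside.
- amber_bottle: Brown glass bottle with a black cap, 68 mm across, 142 mm high, at the back; stays there. Origin: centre of its underside.
There are look-alikes about, which are no part of the job. What is shaped like the wide_cap but red is not meant.

How it is judged:
By the outcome, as a careful person would: the job done as asked, in the order asked, and still so for the second after the job is handed in, while the arm keeps its last pose, push and grip.
It also fails if it takes over 61 s, if anything falls off the work surface, if the arm or the gripper's body presses on something with over 40 N, if the wrist force passes 120 N, or if a joint passes its speed limit or range.

## Working session

There is one attempt and no reset: what is moved stays moved. The work goes in short steps, Python scripts to look and compute and a tool call to move; the robot and the scene stay as the last step left them, time stands still between calls to the robot, and variables do not carry over. Pictures are saved under pics/ and viewed, at most 10 in all, crops included, and the job is handed in when it is done.

Besides the shell and the picture viewer there is one more tool, called after "Request:" as name(argument=value, ...), one argument or row to a line, values as JSON. servo_tool: Moves the arm, as the interface text tells. Its arguments: {"type":"object","properties":{"plan":{"type":"array"},"force":{"type":"number"}},"required":["plan"]}

```bash
mkdir -p pics; cat > h.py <<'E'
import numpy as np, cv2
from bench import sense, optics, r
def snap(n,f=None):
    s=optics.snapshot(n)
    if f: cv2.imwrite('pics/'+f,s['frame'])
    return s
def px2w(s,u,v,z):
    T=np.array(s['cam_to_world']); d=T[:3,:3]@np.array([(u-s['cx'])/s['fx'],(v-s['cy'])/s['fy'],1]); o=T[:3,3]
    return o+d*(z-o[2])/d[2]
def w2px(s,p):
    T=np.linalg.inv(np.array(s['cam_to_world'])); c=T[:3,:3]@np.array(p)+T[:3,3]
    return s['fx']*c[0]/c[2]+s['cx'], s['fy']*c[1]/c[2]+s['cy']
E
python3 - <<'E'
from h import *
import pickle
d={n:snap(n,n+'0.png') for n in('scene','side','wrist')}
pickle.dump(d,open('d0.pkl','wb'))
for n in d: print(n,d[n]['fx'],np.round(d[n]['cam_to_world'],2).tolist())
print(sense())
E
```

```text
scene 473.8704635060983 [[0.48, -0.4, 0.78, -493.37], [-0.88, -0.19, 0.44, -602.32], [-0.02, -0.9, -0.44, 700.99], [0.0, 0.0, 0.0, 1.0]]
side 543.9611176004058 [[0.98, -0.1, 0.15, 382.19], [-0.18, -0.51, 0.84, -1116.05], [-0.01, -0.86, -0.52, 775.04], [0.0, 0.0, 0.0, 1.0]]
wrist 336.17751180462994 [[0.32, -0.89, -0.31, 275.35], [-0.95, -0.31, -0.1, -540.13], [-0.0, 0.33, -0.94, 372.74], [0.0, 0.0, 0.0, 1.0]]
{'time': 0.15, 'joint_pos': array([-7.59965345e+01,  7.50673655e+00,  8.53148549e+01, -1.31894958e-03,
        8.72614651e+01, -4.89258965e+00]), 'qd': array([-0.01482253, -0.0348882 , -0.20259397,  0.04831134, -0.08638256,
        0.0465575 ]), 'joint_efforts': array([ 1.17809865e-03, -5.70062399e+01, -5.01158738e+01, -7.60683702e-05,
        9.69256304e-03, -1.87362684e-05]), 'tool_pos': array([ 194.25368034, -567.34879273,  303.06986254]), 'tcp_rot': array([-1.79917134e+02, -5.77118476e-03,  1.88961150e+01]), 'ft_force': array([-0.63872313, -0.15129192, -0.36083053]), 'wrist_torque': array([ 0.06907627, -0.00364381, -0.02653352]), 'grip_force': 0.0, 'finger_gap': 85.66440413250501}
```

View pics/scene0.png

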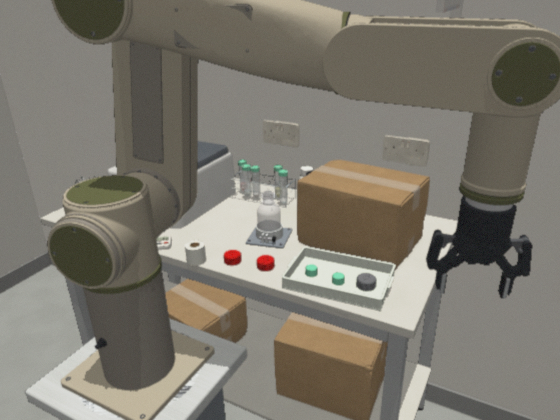

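View pics/side0.png

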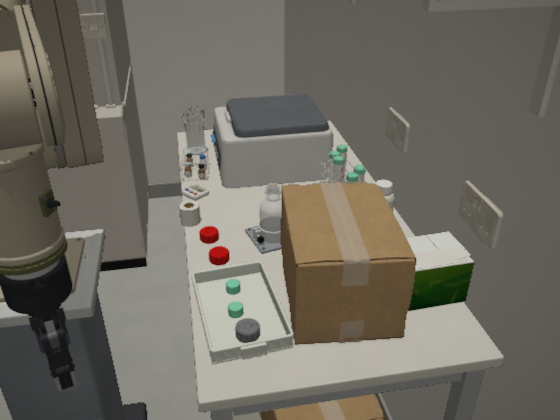

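The tray holds the grey wide cap at scene (367,281) / side (248,330). Two green small caps are at side (233,287) and (236,310). Two red look-alikes stand on the bench at side (209,235) and (219,255), and they are not meant. The bottle is at side (273,215), with a large box beside it and close behind. I choose the grey cap and check it in a crop.

```bash
python3 - <<'E'
from h import *
import pickle
d=pickle.load(open('d0.pkl','rb'));s=d['side'];f=s['frame']
def crop(f,x,y,w,h,k): return cv2.resize(f[y:y+h,x:x+w],None,fx=k,fy=k,interpolation=cv2.INTER_CUBIC)
a=crop(f,210,295,80,60,5);b=crop(f,235,175,80,80,5);c=crop(d['scene']['frame'],235,185,80,70,5)
im=np.zeros((600,800,3),np.uint8);im[:300,:400]=a;im[:400,400:]=b;im[300:600,:400]=c[50:350]
cv2.imwrite('pics/c0.png',im)
print('cap',px2w(s,248,326,29), px2w(d['scene'],367,277,29))
print('bottle',px2w(s,273,188,150),px2w(d['scene'],268,193,150))
for n,p in dict(g1=(233,283,24),g2=(236,306,24),t1=(192,272,36),t2=(256,265,36),t3=(289,347,36),t4=(213,356,36),box=(284,192,250)).items(): print(n,px2w(s,*p).round())
E
```

```text
cap [ 470.69846207 -311.83621529   29.        ] [ 470.85146628 -313.0682118    29.        ]
bottle [582.15514049  22.93958358 150.        ] [575.50332764  25.38502726 150.        ]
g1 [ 458. -164.   24.]
g2 [ 455. -242.   24.]
t1 [ 371. -123.   36.]
t2 [ 515. -124.   36.]
t3 [ 537. -390.   36.]
t4 [ 396. -386.   36.]
box [ 569. -180.  250.]
```

View pics/c0.png

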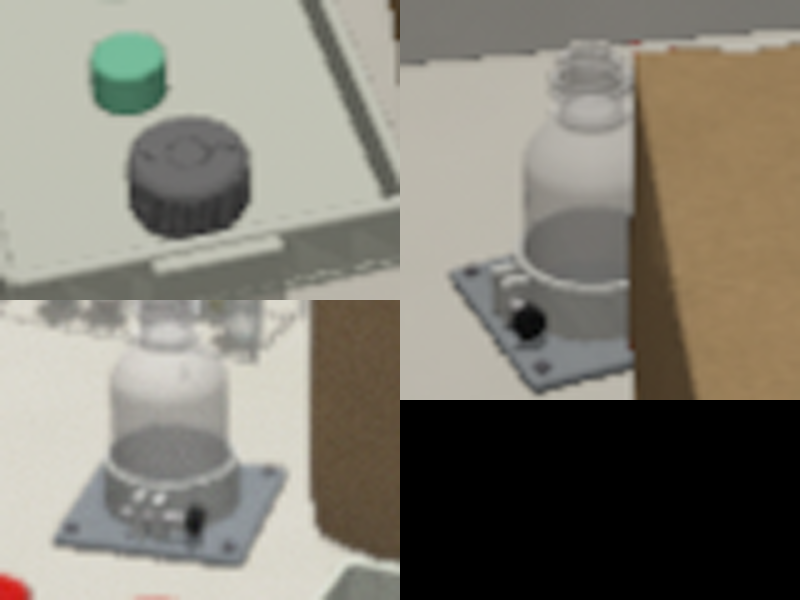

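The crop confirms the grey ribbed cap with two top bars, beside the green small cap. The bottle sits in its holder, with the box close by. Next I check the box clearance.

```bash
python3 - <<'E'
from h import *
import pickle
d=pickle.load(open('d0.pkl','rb'));s=d['side'];c=d['scene']
for p in((299,243),(384,259)): print('bottom scene',px2w(c,*p,0).round())
print('side bottom',px2w(s,294,313,0).round())
for z in(150,180,210,240): print(z,'scene L,N,backL',px2w(c,299,187,z).round(),px2w(c,404,202,z).round(),px2w(c,329,165,z).round(),'side',px2w(s,282,190,z).round(),px2w(s,299,268,z).round())
E
```

```text
bottom scene [592. -65.   0.]
bottom scene [ 617. -313.    0.]
side bottom [ 575. -259.   -0.]
150 scene L,N,backL [653. -35. 150.] [ 684. -336.  150.] [857. -43. 150.] side [602.   9. 150.] [ 574. -302.  150.]
180 scene L,N,backL [590. -66. 180.] [ 619. -351.  180.] [784. -74. 180.] side [591. -45. 180.] [ 565. -341.  180.]
210 scene L,N,backL [528. -97. 210.] [ 555. -365.  210.] [ 710. -104.  210.] side [580. -99. 210.] [ 556. -380.  210.]
240 scene L,N,backL [ 465. -128.  240.] [ 491. -380.  240.] [ 637. -135.  240.] side [ 570. -153.  240.] [ 546. -419.  240.]
```

Request:
servo_tool(
  plan=[
    [[0.031,0.0285,-0.009,7.9,0.085],[0.031,0.0285,-0.009,7.9,0.085],[0.031,0.0285,-0.009,7.9,0.085],[0.031,0.0285,-0.009,7.9,0.085],[0.031,0.0285,-0.009,7.9,0.085],[0.031,0.0285,-0.009,7.9,0.085],[0.031,0.0285,-0.009,7.9,0.085],[0.031,0.0285,-0.009,7.9,0.085],[0.031,0.0285,-0.009,7.9,0.085],[0,0,0,0,0.085]],
  ],
)

```text
time: 1.15
tool_pos: [475.6, -306.9, 221.0]
tcp_rot: [-179.9, -0.2, 90.5]
ft_force: [-1.0, -0.5, -0.2]
finger_gap: 85.2
grip_force: 0.0
```

```bash
python3 - <<'E'
from h import *
import pickle
s=snap('wrist');f=s['frame'];pickle.dump(s,open('w1.pkl','wb'))
u,v=map(int,w2px(s,(471,-311,29)));print(u,v,sense()['tool_pos'],np.round(s['cam_to_world'],2).tolist())
x,y=max(0,u-100),max(0,v-75)
cv2.imwrite('pics/w1.png',cv2.resize(f[y:y+150,x:x+200],None,fx=4,fy=4,interpolation=cv2.INTER_CUBIC));print(x,y)
E
```

```text
274 214 [ 474.35973072 -308.78432986  221.56729878] [[1.0, 0.01, 0.0, 475.96], [0.01, -0.95, -0.32, -222.64], [-0.0, 0.32, -0.95, 291.0], [0.0, 0.0, 0.0, 1.0]]
174 139
```

View pics/w1.png

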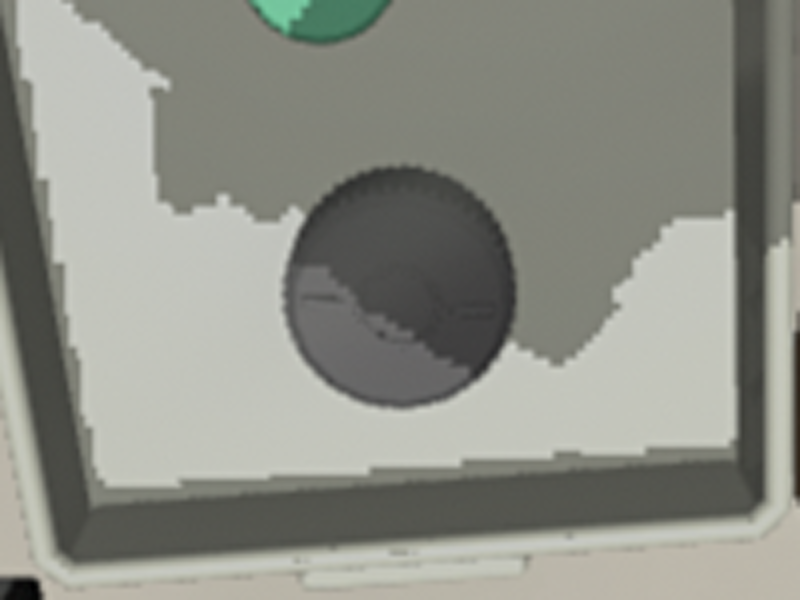

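The wrist crop shows the cap's top disc centred at about (400,297). Its two bars are at (320,297) and (470,309), and there is free tray floor to its left and right.

```bash
python3 - <<'E'
from h import *
import pickle
s=pickle.load(open('w1.pkl','rb'))
P=lambda u,v,z:px2w(s,174+u/4,139+v/4,z)
c=P(400,290,29);a=P(322,297,29);b=P(473,309,29);print(c,a,b,np.degrees(np.arctan2(*(b-a)[1::-1])))
print(P(285,290,29)[0],P(515,290,29)[0],P(400,166,29)[1],P(400,405,4)[1], P(22,180,36),P(770,180,36))
print(sense()['tcp_rot'],sense()['tool_pos'])
E
```

```text
[ 470.78345009 -308.52384837   29.        ] [ 454.7669801 -310.193963    29.       ] [ 485.8318707  -312.49444742   29.        ] -4.235260108692477
447.2043238280647 494.35673186045 -282.59085925606854 -344.71122501247834 [ 397.45613719 -284.4729422    36.        ] [ 542.65415478 -283.06526062   36.        ]
[-1.79905051e+02 -9.35192408e-02  9.02506799e+01] [ 474.35973072 -308.78432986  221.56729878]
```

Request:
servo_tool(
  plan=[
    [[-0.0064,0.044,0.011,0,0.085],[-0.0064,0.044,0.011,0,0.085],[-0.0064,0.044,0.011,0,0.085],[-0.0064,0.044,0.011,0,0.085],[-0.0064,0.044,0.011,0,0.085],[-0.0064,0.044,0.011,0,0.085],[-0.0064,0.044,0.011,0,0.085],[0,0,0,0,0.085],[0,0,0,0,0.085]],
  ],
)

```text
time: 2.1
tool_pos: [428.5, -3.2, 300.5]
tcp_rot: [179.9, 0.1, 90.0]
ft_force: [1.1, 0.0, 0.6]
finger_gap: 84.9
grip_force: 0.0
```

```bash
python3 - <<'E'
from h import *
import pickle
s=snap('wrist');f=s['frame'];pickle.dump(s,open('w2.pkl','wb'))
print(sense()['tool_pos'],[np.round(w2px(s,(578,24,z))) for z in (0,78,150)])
u,v=map(int,w2px(s,(578,24,110)))
x,y=min(360,max(0,u-100)),max(0,v-75)
cv2.imwrite('pics/w2.png',cv2.resize(f[y:y+150,x:x+200],None,fx=4,fy=4,interpolation=cv2.INTER_CUBIC));print(x,y)
d=pickle.load(open('d0.pkl','rb'))['scene']
for z in (78,): print(px2w(d,272,209.6,z))
E
```

```text
[428.49511241  -3.90425256 300.00133027] [array([416., 155.]), array([450., 169.]), array([500., 189.])]
360 101
[613.93651227  36.02070386  78.        ]
```

View pics/w2.png

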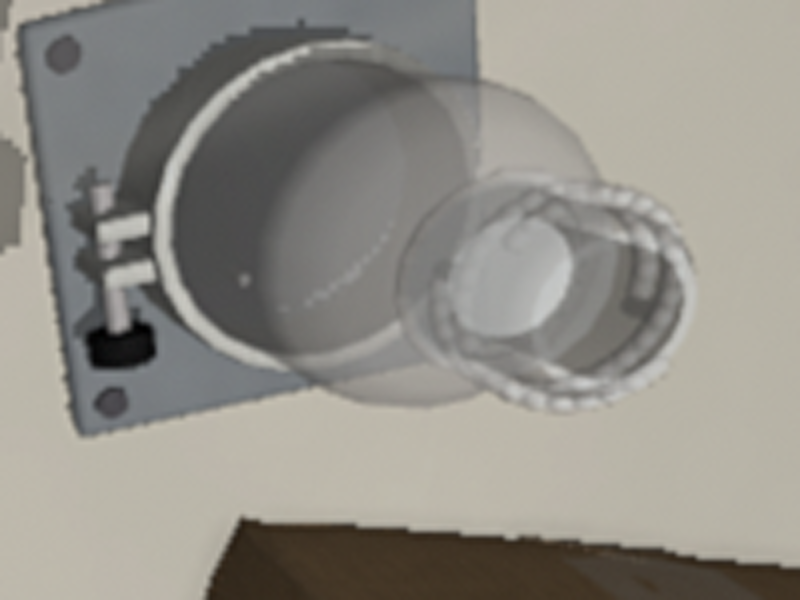

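The crop shows the bottle's mouth ring at about (590,290), the holder plate turned some degrees, and a small bright dot at (245,280) that may be a body bar.

```bash
python3 - <<'E'
from h import *
import pickle
s=pickle.load(open('w2.pkl','rb'));d=pickle.load(open('d0.pkl','rb'))
P=lambda u,v,z:px2w(s,360+u/4,101+v/4,z)
print('dot',P(245,280,78))
a,b,c=P(20,30,0),P(80,437,0),P(305,385,0)
print('plate',a,b,np.degrees(np.arctan2(*(b-a)[1::-1])),np.degrees(np.arctan2(*(c-b)[1::-1])),np.linalg.norm(b-a))
e=(a-b)/np.linalg.norm(a-b);n=np.array([e[1],-e[0],0]);print('plate centre',(a+b)/2+58*n)
print('screws',P(62,55,6),P(111,403,6))
# rim : ellipse extents of the ring at z=150
for q in((690,290),(580,405),(560,180),(450,290)): print(P(*q,150).round(1))
C=P(585,292,150)[:2]
for t in range(0,180,45): print(t)
# project 33mm circle
for C in((578,24),(580,25),(576,24)):
  print(C,[tuple(np.round((np.array(w2px(s,(C[0]+16.5*np.cos(t),C[1]+16.5*np.sin(t),150)))-[360,101])*4).astype(int)) for t in np.radians([0,90,180,270])])
def crop(f,x,y,w,h,k): return cv2.resize(f[y:y+h,x:x+w],None,fx=k,fy=k,interpolation=cv2.INTER_CUBIC)
im=np.hstack([crop(s['frame'],400,140,80,90,6)[:, :400],crop(d['scene']['frame'],248,188,44,60,9)])
cv2.imwrite('pics/c2.png',im);print(im.shape)
E
```

```text
dot [553.29869338  21.92444407  78.        ]
plate [518.15860582  72.36279623   0.        ] [544.86667681 -39.98851472   0.        ] -76.62789000788642 14.000887453750563 115.48219831614219
plate centre [587.94017846  29.60105337   0.        ]
screws [528.14051475  66.33344402   6.        ] [550.77464749 -27.9065926    6.        ]
[597.   34.9 150. ]
[583.1  15.  150. ]
[571.5  53.  150. ]
[557.1  34.9 150. ]
0
45
90
135
(578, 24) [(np.int64(659), np.int64(354)), (np.int64(583), np.int64(257)), (np.int64(464), np.int64(354)), (np.int64(541), np.int64(446))]
(580, 25) [(np.int64(672), np.int64(348)), (np.int64(597), np.int64(251)), (np.int64(477), np.int64(348)), (np.int64(554), np.int64(441))]
(576, 24) [(np.int64(647), np.int64(354)), (np.int64(571), np.int64(257)), (np.int64(452), np.int64(354)), (np.int64(530), np.int64(446))]
(540, 796, 3)
```

View pics/c2.png

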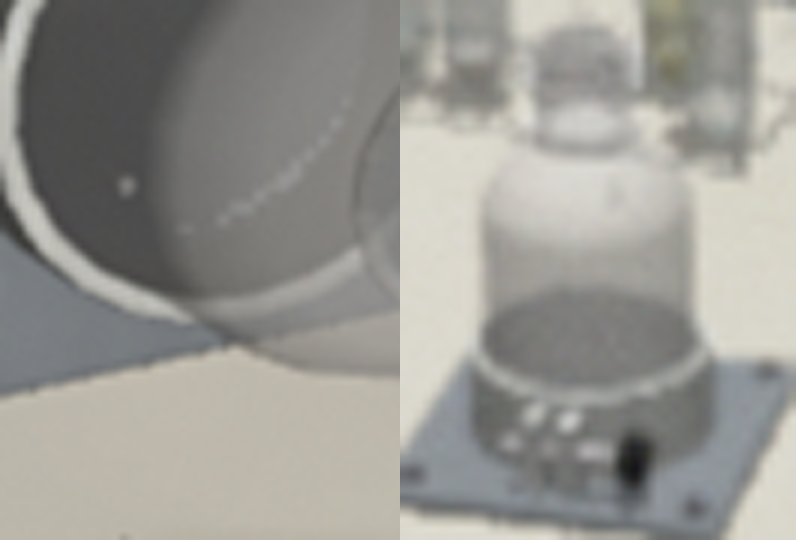

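The bright dot and the far mark in the scene view are consistent with the two body bars along about 13.5°, the same as the plate. I refine the rim centre by checking it against all three views.

```bash
python3 - <<'E'
from h import *
import pickle
s=pickle.load(open('w2.pkl','rb'));d=pickle.load(open('d0.pkl','rb'))
for C in((587,30),(583,30),(583,33),(580,33)):
  R=lambda z,r:[tuple(int(k) for k in np.round((np.array(w2px(s,(C[0]+r*np.cos(t),C[1]+r*np.sin(t),z)))-[360,101])*4)) for t in np.radians([0,90,180,270])]
  print(C,'rim',R(150,16.5),'thr',R(134,20),'body@100',R(100,35),'cup',R(40,38))
  print('  scene',np.round(w2px(d['scene'],(*C,150)),1),'side',np.round(w2px(d['side'],(*C,150)),1),'bar',np.round(w2px(d['scene'],(C[0]+35,C[1]+8.4,78)),1))
E
```

```text
(587, 30) rim [(721, 319), (646, 220), (525, 319), (601, 413)] thr [(676, 299), (589, 185), (452, 298), (540, 406)] body@100 [(632, 263), (494, 83), (287, 262), (428, 427)] cup [(481, 216), (351, 54), (171, 216), (302, 366)]
  scene [268.6 191.3] side [274.5 186.5] bar [272.6 208.4]
(583, 30) rim [(698, 319), (622, 220), (501, 319), (578, 413)] thr [(653, 299), (566, 185), (430, 298), (519, 406)] body@100 [(613, 263), (473, 83), (267, 262), (409, 427)] cup [(465, 216), (334, 54), (154, 216), (286, 366)]
  scene [267.9 191.8] side [272.8 186.6] bar [272.  208.9]
(583, 33) rim [(702, 301), (626, 202), (504, 301), (581, 396)] thr [(657, 282), (569, 168), (433, 282), (522, 390)] body@100 [(616, 248), (477, 67), (269, 248), (412, 414)] cup [(467, 204), (336, 41), (156, 204), (288, 355)]
  scene [267.  191.6] side [272.6 186. ] bar [271.1 208.7]
(580, 33) rim [(684, 301), (608, 202), (486, 301), (564, 396)] thr [(640, 282), (552, 168), (416, 282), (505, 390)] body@100 [(601, 248), (461, 67), (255, 248), (398, 414)] cup [(455, 204), (323, 41), (143, 204), (276, 355)]
  scene [266.5 192. ] side [271.4 186.1] bar [270.6 209.1]
```

Bottle axis is at about (583,31.5) with its x axis at about 13.5°, and the cap is at (470.7,-311.3) with its x axis at -4.3°. I will grip at yaw 150 so that the last joint has room for the whole screw turn.

Request:
servo_tool(
  plan=[
    [[0.006,-0.044,-0.015,8.5,0.085],[0.006,-0.044,-0.015,8.5,0.085],[0.006,-0.044,-0.015,8.5,0.085],[0.006,-0.044,-0.015,8.5,0.085],[0.006,-0.044,-0.015,8.5,0.085],[0.006,-0.044,-0.015,8.5,0.085],[0.006,-0.044,-0.015,8.5,0.085],[0,0,0,0.5,0.085],[0,0,0,0,0.085],[0,0,0,0,0.085]],
  ],
)

```text
time: 3.15
tool_pos: [468.7, -297.8, 199.6]
tcp_rot: [180.0, -0.0, 147.1]
ft_force: [-0.7, 0.2, 0.2]
finger_gap: 85.2
grip_force: 0.0
```

Request:
servo_tool(
  plan=[
    [[0.002,-0.0135,-0.02,2.9,0.085],[0,0,-0.03,0,0.085],[0,0,-0.03,0,0.085],[0,0,0,0,0.085],[0,0,0,0,0.085]],
  ],
)

```text
time: 3.65
tool_pos: [471.4, -310.1, 120.5]
tcp_rot: [180.0, -0.0, 150.3]
ft_force: [1.0, 0.6, 1.1]
finger_gap: 85.1
grip_force: 0.0
```

Request:
servo_tool(
  plan=[
    [[-0.0006,-0.001,-0.015,0,0.085],[0,0,-0.015,0,0.085],[0,0,-0.0145,0,0.085],[0,0,0,0,0.085],[0,0,0,0,0.045],[0,0,0,0,0.045],[0,0,0,0,0.045],[0,0,0,0,0.045],[0,0,0,0,0.045],[0,0,0,0,0.045]],
  ],
  force=32,
)

```text
time: 4.65
tool_pos: [471.3, -312.2, 76.1]
tcp_rot: [-180.0, 0.1, 150.3]
ft_force: [-0.5, 0.5, 5.5]
finger_gap: 48.4
grip_force: 33.5
```

Request:
servo_tool(
  plan=[
    [[0,0,0.015,0,0.045],[0,0,0.03,0,0.045],[0,0,0.04,0,0.045],[0,0,0.04,0,0.045],[0,0,0.04,0,0.045],[0,0,0.03,0,0.045],[0,0.02,0.01,0,0.045],[0,0.04,0,0,0.045],[0,0.04,0,0,0.045],[0,0.04,0,0,0.045]],
  ],
)

```text
time: 5.65
tool_pos: [470.3, -170.5, 281.0]
tcp_rot: [180.0, 0.0, 150.2]
ft_force: [0.6, 0.9, 0.1]
finger_gap: 48.2
grip_force: 33.2
```

Request:
servo_tool(
  plan=[
    [[0,0.04,0,0,0.045],[0,0.04,0,0,0.045],[0,0.04,0,0,0.045],[0.02,0.04,0,3,0.045],[0.03,0.03,0,4,0.045],[0.04,0.01,0,3,0.045],[0.02,0.003,0,0,0.045],[0,0,0,0,0.045],[0,0,0,0,0.045],[0,0,0,0,0.045]],
  ],
)

```text
time: 6.65
tool_pos: [580.1, 31.0, 280.4]
tcp_rot: [-180.0, -0.0, 160.2]
ft_force: [0.6, -0.2, -1.5]
finger_gap: 48.5
grip_force: 33.3
```

```bash
python3 - <<'E'
from h import *
import pickle
d={n:snap(n) for n in('scene','side','wrist')};pickle.dump(d,open('d3.pkl','wb'))
def crop(f,x,y,w,h,k): return cv2.resize(f[y:y+h,x:x+w],None,fx=k,fy=k,interpolation=cv2.INTER_CUBIC)
im=np.zeros((600,800,3),np.uint8)
im[:300,:400]=crop(d['scene']['frame'],240,150,80,60,5)
im[:300,400:]=crop(d['side']['frame'],235,140,80,60,5)
u,v=map(int,w2px(d['wrist'],(583,31.5,150)));print(u,v);x,y=max(0,u-133),min(320,max(0,v-50))
im[300:,:]=crop(d['wrist']['frame'],x,y,267,100,3)[:300,:800];print(x,y)
cv2.imwrite('pics/c3.png',im);q=sense();print(q['tool_pos'],q['tcp_rot'],q['joint_pos'],q['finger_gap'])
E
```

```text
282 240
149 190
[580.20558753  30.87858712 280.58821679] [1.79995928e+02 2.03868598e-02 1.60214816e+02] [-2.00785743e+00  5.19329525e+00  9.01531595e+01 -2.35723040e-03
  8.46328886e+01 -7.22224542e+01] 48.348439988274805
```

View pics/c3.png

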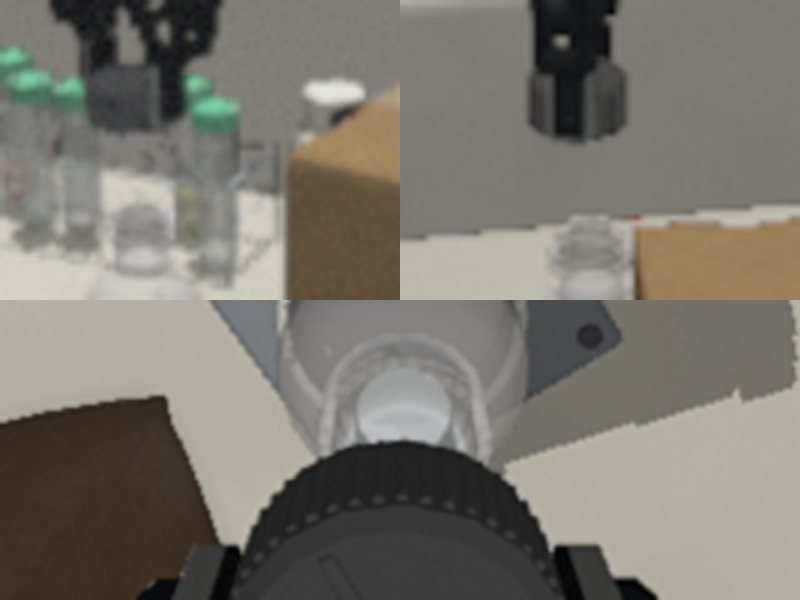

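The composite shows the cap held above the neck. Cap and neck centre columns are: scene crop 125 and 139, side crop 577 and 590, wrist crop 397 and 404. I solve for the offset between them.

```bash
python3 - <<'E'
from h import *
import pickle
from scipy.optimize import least_squares
d=pickle.load(open('d3.pkl','rb'))
T=np.array([580.2,30.9])
obs={'scene':(14/5,215,140),'side':(13.5/5,215,142),'wrist':(7/3,225,115)}
def f(o,pr=False):
    return [w2px(d[n],(*(T+o),zb))[0]-w2px(d[n],(*T,zc))[0]-du for n,(du,zc,zb) in obs.items()]
R=least_squares(f,[0,0]);print(R.x,T+R.x,R.fun)
for n in obs: print(n,w2px(d[n],(*T,215)),w2px(d[n],(583,31.5,142)))
E
```

```text
[ 6.73302461 -0.79378473] [586.93302461  30.10621527] [-0.55718889  0.35981873 -0.11221992]
scene (np.float64(266.39969278275163), np.float64(170.9204396723323)) (np.float64(267.5290100706099), np.float64(194.20478250895795))
side (np.float64(271.376384271239), np.float64(162.28587085313853)) (np.float64(272.74455306615437), np.float64(189.21895761929187))
wrist (np.float64(280.36266105325956), np.float64(291.385678616111)) (np.float64(282.74401568426316), np.float64(235.77412105158638))
```

Request:
servo_tool(
  plan=[
    [[0,0,0,-8.5,0.045],[0,0,0,-8.5,0.045],[0,0,0,-8.5,0.045],[0,0,0,-8.5,0.045],[0,0,0,-8.5,0.045],[0,0,0,-8.5,0.045],[0,0,0,-8.5,0.045],[0,0,0,-8.5,0.045],[0,0,0,0,0.045],[0,0,0,0,0.045]],
  ],
)

```text
time: 7.8
tool_pos: [580.5, 31.0, 280.4]
tcp_rot: [180.0, 0.0, 92.5]
ft_force: [0.8, 0.3, 0.2]
finger_gap: 48.5
grip_force: 33.3
```

```bash
python3 - <<'E'
from h import *
import pickle
s=snap('wrist');pickle.dump(s,open('w4.pkl','wb'))
im=cv2.resize(s['frame'][170:300,180:380],None,fx=4,fy=4,interpolation=cv2.INTER_CUBIC)
cv2.imwrite('pics/w4.png',im)
q=sense();print(q['tool_pos'],q['tcp_rot'])
E
```

```text
[580.58478164  31.09206536 280.34869704] [ 1.79988021e+02 -1.49856339e-03  9.24840722e+01]
```

View pics/w4.png

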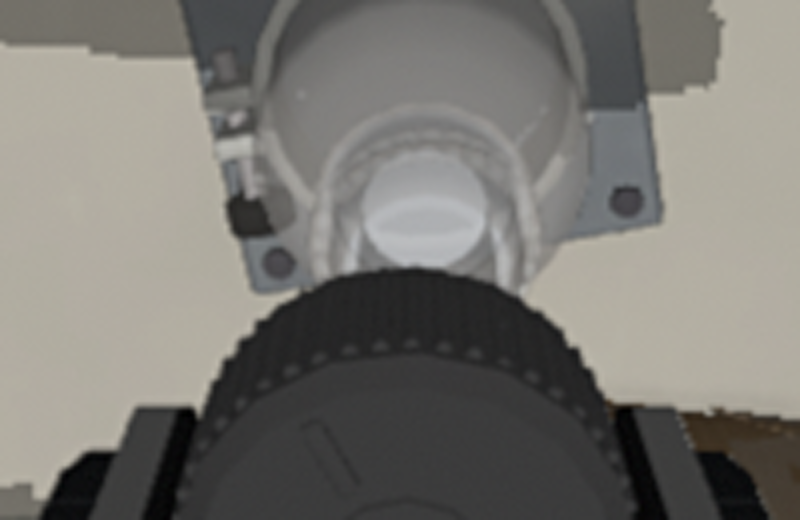

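The neck centre is at about (425,240), the cap centre at about column 409, and the body bar dot at (300,95).

```bash
python3 - <<'E'
from h import *
import pickle
s=pickle.load(open('w4.pkl','rb'))
for u,z in((426,134),(425,145),(421,100)):
  b=min(range(0,420),key=lambda v:abs(px2w(s,180+u/4,v,z)[1]-31)); print(u,z,px2w(s,180+u/4,b,z))
b=min(range(0,420),key=lambda v:abs(px2w(s,180+409/4,v,222)[1]-31));print('cap',px2w(s,180+409/4,b,222))
print('dot',px2w(s,180+75,170+95/4,78))
# cap bar: ends (313,422)-(348,488)
a=px2w(s,180+313/4,170+422/4,233);b=px2w(s,180+348/4,170+488/4,233);print(a,b,np.degrees(np.arctan2(*(b-a)[1::-1])))
E
```

```text
426 134 [585.45785882  30.67220184 134.        ]
425 145 [585.11526417  30.73581434 145.        ]
421 100 [585.00812732  30.77981025 100.        ]
cap [582.16668623  30.9180034  222.        ]
dot [559.46716929  40.11911069  78.        ]
[571.83193081  49.8394446  233.        ] [575.49121698  42.54810534 233.        ] -63.34941309530962
```

The dot moved between the views, so it is a glint and I will not trust β to better than about ±20°. I will set the cap down with about 186° of lead, which leaves room both ways, and find the stop by torque and height.

Request:
servo_tool(
  plan=[
    [[0.0042,0,-0.003,8.25,0.045],[0,0,-0.003,8.25,0.045],[0,0,-0.003,8.25,0.045],[0,0,-0.003,8.25,0.045],[0,0,-0.003,8.25,0.045],[0,0,-0.003,8.25,0.045],[0,0,-0.003,8.25,0.045],[0,0,-0.003,8.25,0.045],[0,0,-0.003,8.25,0.045],[0,0,-0.003,8.25,0.045]],
  ],
)

```text
time: 8.85
tool_pos: [584.9, 31.2, 250.1]
tcp_rot: [-180.0, -0.0, 175.3]
ft_force: [-0.5, 0.4, -0.5]
finger_gap: 48.1
grip_force: 33.3
```

Request:
servo_tool(
  plan=[
    [[0,0,-0.005,0,0.045],[0,0,-0.005,0,0.045],[0,0,-0.005,0,0.045],[0,0,-0.004,0,0.045],[0,0,0,0,0.045]],
  ],
)

```text
time: 9.35
tool_pos: [584.5, 31.3, 230.2]
tcp_rot: [-180.0, -0.1, 174.7]
ft_force: [-1.0, 0.5, -0.2]
finger_gap: 48.6
grip_force: 33.3
```

Lower edge is now at about 158, so I go down slowly until contact.

Request:
servo_tool(
  plan=[
    [[0,0,-0.002,0,0.045],[0,0,-0.002,0,0.045],[0,0,-0.002,0,0.045],[0,0,-0.002,0,0.045],[0,0,0,0,0.045]],
  ],
)

```text
time: 9.85
tool_pos: [584.8, 31.2, 222.8]
tcp_rot: [-180.0, -0.0, 174.7]
ft_force: [-0.8, -0.5, -1.2]
finger_gap: 48.1
grip_force: 33.3
```

Request:
servo_tool(
  plan=[
    [[0,0,-0.002,0,0.045],[0,0,-0.002,0,0.045],[0,0,-0.001,0,0.045],[0,0,0,0,0.045]],
  ],
)

```text
time: 10.25
tool_pos: [584.8, 31.2, 217.9]
tcp_rot: [-180.0, -0.0, 174.7]
ft_force: [1.1, -0.3, -0.1]
finger_gap: 48.5
grip_force: 33.3
```

Request:
servo_tool(
  plan=[
    [[0,0,-0.0015,0,0.045],[0,0,-0.0015,0,0.045],[0,0,0,0,0.045]],
  ],
)

```text
time: 10.55
tool_pos: [584.8, 31.2, 214.9]
tcp_rot: [-180.0, -0.0, 174.8]
ft_force: [0.6, 0.0, -1.5]
finger_gap: 48.9
grip_force: 33.3
```

Request:
servo_tool(
  plan=[
    [[0,0,-0.001,0,0.045],[0,0,-0.001,0,0.045],[0,0,0,0,0.045]],
  ],
)

```text
time: 10.85
tool_pos: [584.9, 31.2, 213.0]
tcp_rot: [-180.0, -0.0, 174.8]
ft_force: [-0.4, -0.2, -0.5]
finger_gap: 48.3
grip_force: 33.3
```

Request:
servo_tool(
  plan=[
    [[0,0,-0.001,0,0.045],[0,0,-0.001,0,0.045],[0,0,0,0,0.045]],
  ],
)

```text
time: 11.15
tool_pos: [584.9, 31.2, 211.0]
tcp_rot: [-180.0, -0.0, 174.7]
ft_force: [0.2, 1.0, -0.6]
finger_gap: 48.3
grip_force: 33.3
```

Request:
servo_tool(
  plan=[
    [[0,0,-0.001,0,0.045],[0,0,0,0,0.045]],
  ],
)

```text
time: 11.35
tool_pos: [584.9, 31.2, 210.0]
tcp_rot: [180.0, -0.0, 174.7]
ft_force: [0.3, 0.0, 0.4]
finger_gap: 48.5
grip_force: 33.3
```

Request:
servo_tool(
  plan=[
    [[0,0,-0.001,0,0.045],[0,0,0,0,0.045]],
  ],
)

```text
time: 11.55
tool_pos: [585.1, 31.2, 209.3]
tcp_rot: [-180.0, 0.0, 174.8]
ft_force: [-0.2, -0.0, 0.0]
finger_gap: 48.6
grip_force: 33.4
```

Request:
servo_tool(
  plan=[
    [[0,0,-0.001,0,0.045],[0,0,0,0,0.045]],
  ],
)

```text
time: 11.75
tool_pos: [585.4, 31.2, 209.0]
tcp_rot: [180.0, 0.1, 174.7]
ft_force: [-0.8, -0.6, 4.4]
finger_gap: 48.6
grip_force: 33.7
```

Contact came at TCP z of about 209.2, which is 7 mm above the bottomed height, as expected. I start turning clockwise, feeding down at the thread pitch.

Request:
servo_tool(
  plan=[
    [[0,0,-0.0003,-8,0.045],[0,0,-0.0003,-8,0.045],[0,0,-0.0004,-8,0.045],[0,0,-0.0003,-8,0.045],[0,0,-0.0003,-8,0.045],[0,0,-0.0004,-8,0.045]],
  ],
)

```text
time: 12.35
tool_pos: [585.7, 31.1, 207.0]
tcp_rot: [179.9, 0.1, 126.4]
ft_force: [1.2, -1.8, 4.0]
finger_gap: 48.5
grip_force: 33.6
```

Request:
servo_tool(
  plan=[
    [[0,0,-0.0003,-8,0.045],[0,0,-0.0003,-8,0.045],[0,0,-0.0004,-8,0.045],[0,0,-0.0003,-8,0.045],[0,0,-0.0003,-8,0.045],[0,0,-0.0004,-8,0.045]],
  ],
)

```text
time: 12.95
tool_pos: [585.2, 30.3, 205.0]
tcp_rot: [179.9, 0.1, 78.4]
ft_force: [-2.4, -4.3, 6.2]
finger_gap: 48.1
grip_force: 33.8
```

Request:
servo_tool(
  plan=[
    [[0,0,-0.0003,-8,0.045],[0,0,-0.0003,-8,0.045],[0,0,-0.0004,-8,0.045],[0,0,-0.0003,-8,0.045],[0,0,-0.0003,-8,0.045],[0,0,-0.0003,-8,0.045]],
  ],
)

```text
time: 13.55
tool_pos: [584.3, 30.4, 202.9]
tcp_rot: [180.0, 0.1, 30.4]
ft_force: [-7.9, -4.3, 9.0]
finger_gap: 48.1
grip_force: 34.0
```

```bash
python3 -c "
from h import *
q=sense();print(q['tool_pos'],q['tcp_rot'],q['wrist_torque'],q['joint_pos'][5],q['joint_efforts'][5])"
```

```text
[584.33168487  30.35052372 202.86438377] [1.79969829e+02 1.28117922e-01 3.04113137e+01] [-0.71020456  1.36882133  0.12754192] 57.61134000204331 -2.7829916775226593
```

Request:
servo_tool(
  plan=[
    [[-0.0005,-0.0003,-0.0003,-8,0.045],[0,0,-0.0003,-8,0.045],[0,0,-0.0002,-6,0.045]],
  ],
)

```text
time: 13.85
tool_pos: [583.9, 30.6, 202.1]
tcp_rot: [180.0, 0.1, 8.4]
ft_force: [-7.4, -1.1, 8.6]
finger_gap: 48.1
grip_force: 34.1
```

```bash
python3 -c "
from h import *
q=sense();print(q['tool_pos'],q['tcp_rot'],q['ft_force'],q['wrist_torque'],q['joint_pos'][5],q['joint_efforts'][5])"
```

```text
[583.93616131  30.59796432 202.12917632] [1.79974286e+02 7.91532365e-02 8.43464590e+00] [-7.40302976 -1.05494438  8.59552506] [-0.21619768  1.2040215   0.08844133] 79.57086297837385 -1.49598877876997
```

Request:
servo_tool(
  plan=[
    [[-0.0003,0,-0.0002,-4,0.045],[0,0,-0.0002,-4,0.045],[0,0,-0.0001,-4,0.045],[0,0,0,0,0.045]],
  ],
)

```text
time: 14.25
tool_pos: [583.8, 30.9, 202.0]
tcp_rot: [180.0, 0.0, -3.4]
ft_force: [-8.0, -0.4, 9.5]
finger_gap: 48.4
grip_force: 34.2
```

```bash
python3 -c "
from h import *
q=sense();print(q['tool_pos'],q['tcp_rot'],q['ft_force'],q['wrist_torque'],q['joint_pos'][5],q['joint_efforts'][5])"
```

```text
[583.80263461  30.91974405 202.02940368] [ 1.79992821e+02  4.25481494e-02 -3.39115661e+00] [-7.95769417 -0.44629053  9.54003971] [ 0.01927902  1.23167248 -0.1542144 ] 91.40310425753918 1.0006273537874222
```

Request:
servo_tool(
  plan=[
    [[0,0,-0.0001,-3,0.045],[0,0,0,0,0.045]],
  ],
)

```text
time: 14.45
tool_pos: [583.8, 30.9, 202.1]
tcp_rot: [180.0, 0.0, -6.3]
ft_force: [-8.1, 0.1, 11.0]
finger_gap: 48.7
grip_force: 34.3
```

```bash
python3 -c "
from h import *
q=sense();print(q['tool_pos'],q['tcp_rot'],q['ft_force'],q['wrist_torque'],q['joint_pos'][5],q['joint_efforts'][5])"
```

```text
[583.80674034  30.91280368 202.06436821] [ 1.79988015e+02  3.92890979e-02 -6.34724285e+00] [-8.09747631  0.07745113 10.9907584 ] [ 0.04304878  1.23686077 -0.08512694] 94.36061317564145 0.6477293930947781
```

Request:
servo_tool(
  plan=[
    [[0,0,-0.0001,-3,0.045],[0,0,0,0,0.045]],
  ],
)

```text
time: 14.65
tool_pos: [583.8, 31.0, 202.1]
tcp_rot: [180.0, 0.0, -9.3]
ft_force: [-9.0, -0.2, 11.9]
finger_gap: 48.4
grip_force: 34.3
```

```bash
python3 -c "
from h import *
q=sense();print(q['tool_pos'],q['tcp_rot'],q['ft_force'],q['wrist_torque'],q['joint_pos'][5],q['joint_efforts'][5])"
```

```text
[583.82865841  30.96192794 202.06486365] [ 1.79990039e+02  3.29486518e-02 -9.34390184e+00] [-8.99259056 -0.2123193  11.86145542] [ 0.0628866   1.33557313 -0.15057032] 97.35973260512795 0.6690170243382454
```

Request:
servo_tool(
  plan=[
    [[-0.0002,0,0,-3,0.045],[0,0,0,0,0.045]],
  ],
)

```text
time: 14.85
tool_pos: [583.8, 31.0, 202.1]
tcp_rot: [180.0, 0.0, -12.3]
ft_force: [-6.1, 0.7, 10.6]
finger_gap: 48.2
grip_force: 34.3
```

```bash
python3 -c "
from h import *
q=sense();print(q['tool_pos'],q['tcp_rot'],q['ft_force'],q['wrist_torque'],q['joint_pos'][5],q['joint_efforts'][5])"
```

```text
[583.77531308  31.00467125 202.05014346] [ 1.79999576e+02  1.04039690e-02 -1.23441021e+01] [-6.1275711   0.66682349 10.59662238] [ 0.18681764  1.06014791 -0.13779978] 100.35869410347655 0.6625993922352791
```

Request:
servo_tool(
  plan=[
    [[-0.0002,0,0,-3,0.045],[0,0,0,0,0.045]],
  ],
)

```text
time: 15.05
tool_pos: [583.7, 31.0, 202.1]
tcp_rot: [-180.0, -0.0, -15.3]
ft_force: [-5.6, 1.3, 9.8]
finger_gap: 48.4
grip_force: 34.2
```

```bash
python3 - <<'E'
from h import *
import pickle
q=sense();print(q['tool_pos'],q['tcp_rot'],q['ft_force'],q['wrist_torque'],q['joint_pos'][5],q['joint_efforts'][5])
s=snap('wrist');pickle.dump(s,open('w5.pkl','wb'))
A=s['frame'][230:380,180:380];B=pickle.load(open('w4.pkl','rb'))['frame'][230:380,180:380]
cv2.imwrite('pics/c5.png',cv2.resize(np.hstack([B,A]),None,fx=2,fy=2,interpolation=cv2.INTER_CUBIC))
E
```

```text
[583.74885274  31.02259902 202.09416844] [-1.79993314e+02 -1.43808164e-02 -1.53450296e+01] [-5.55396977  1.33536775  9.81498437] [ 0.1013354   0.93339989 -0.09472605] 103.36001383356171 0.6777573935687542
```

View pics/c5.png

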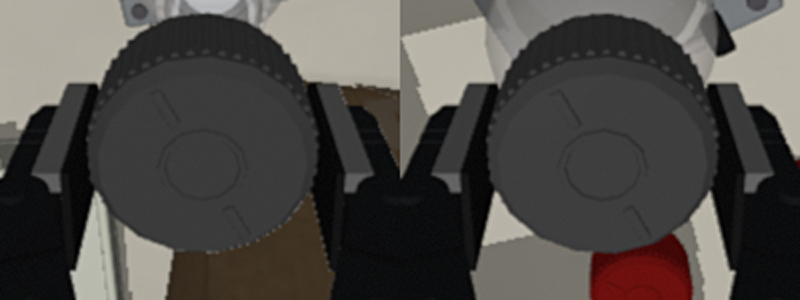

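Left and right bars sit in the same place relative to the fingers as before screwing, at (155,95)/(230,215) and (557,95)/(632,215). The cap has not slipped and the stop is not yet reached, so I keep turning.

Request:
servo_tool(
  plan=[
    [[0,0,0,-2,0.045],[0,0,0,0,0.045]],
  ],
)

```text
time: 15.3
tool_pos: [583.7, 31.0, 202.1]
tcp_rot: [-180.0, -0.0, -17.3]
ft_force: [-6.1, -0.8, 11.2]
finger_gap: 48.3
grip_force: 34.2
```

```bash
cat > q.py <<'E'
from h import *
q=sense();print(q['tool_pos'],q['tcp_rot'][2],q['ft_force'],q['wrist_torque'],q['joint_pos'][5],q['joint_efforts'][5])
E
python3 q.py
```

```text
[583.72145674  31.04552889 202.05662515] -17.303804135176726 [-6.12285349 -0.80157845 11.24908103] [ 0.1129819   1.01831293 -0.04694809] 105.32125645492957 0.5021005868911743
```

Request:
servo_tool(
  plan=[
    [[0,0,0,-2,0.045],[0,0,0,0,0.045]],
  ],
)

```text
time: 15.5
tool_pos: [583.7, 31.0, 202.0]
tcp_rot: [180.0, -0.0, -19.3]
ft_force: [-6.8, 1.0, 11.0]
finger_gap: 48.4
grip_force: 34.2
```

```bash
python3 q.py
```

```text
[583.67209033  30.98148857 202.0283062 ] -19.295180776570433 [-6.80958626  0.99933989 10.99708395] [-0.04117078  1.00444378  0.02774963] 107.31343367861211 0.5882637016475201
```

Request:
servo_tool(
  plan=[
    [[0,0,0,-2,0.045],[0,0,0,0,0.045]],
  ],
)

```text
time: 15.7
tool_pos: [583.6, 30.9, 202.1]
tcp_rot: [180.0, -0.0, -21.3]
ft_force: [-7.0, -1.1, 10.2]
finger_gap: 48.3
grip_force: 34.2
```

```bash
python3 q.py
```

```text
[583.63798965  30.88939947 202.06184051] -21.29483468737068 [-6.96432084 -1.09504417 10.17034249] [-0.05093545  1.09369137  0.14865663] 109.31211861203613 0.6219046376645565
```

Torque has begun to rise (-0.05, 0.03, 0.15).

Request:
servo_tool(
  plan=[
    [[0,0,0,-2,0.045],[0,0,0,0,0.045]],
  ],
)

```text
time: 15.9
tool_pos: [583.6, 30.8, 202.1]
tcp_rot: [180.0, -0.0, -23.3]
ft_force: [-7.1, -0.3, 11.4]
finger_gap: 48.1
grip_force: 34.2
```

```bash
python3 q.py
```

```text
[583.57322695  30.78858506 202.06711721] -23.285424310925606 [-7.08454065 -0.30480794 11.43142484] [-0.15944908  1.09359837  0.22180803] 111.30237092918621 0.7269264757633209
```

Request:
servo_tool(
  plan=[
    [[0,0,0,-2,0.045],[0,0,0,0,0.045]],
  ],
)

```text
time: 16.1
tool_pos: [583.5, 30.8, 202.1]
tcp_rot: [180.0, 0.0, -25.3]
ft_force: [-7.8, -2.1, 10.8]
finger_gap: 47.9
grip_force: 34.3
```

```bash
python3 q.py
```

```text
[583.47562454  30.75259266 202.08052673] -25.27611165300165 [-7.77931778 -2.07805116 10.79242018] [-0.25468779  1.26909887  0.38165836] 113.29692505350505 0.8206707425415516
```

Request:
servo_tool(
  plan=[
    [[0,0,0,-2,0.045],[0,0,0,0,0.045]],
  ],
)

```text
time: 16.3
tool_pos: [583.4, 30.7, 202.0]
tcp_rot: [179.9, 0.0, -27.3]
ft_force: [-7.4, -0.5, 11.2]
finger_gap: 48.0
grip_force: 34.3
```

```bash
python3 q.py
```

```text
[583.40429097  30.71328235 202.04329281] -27.26507946430968 [-7.40322857 -0.54238075 11.23003312] [-0.25543163  1.36814148  0.43676833] 115.28771421490308 0.8959775045514107
```

Request:
servo_tool(
  plan=[
    [[0,0,0,-2,0.045],[0,0,0,-2,0.045],[0,0,0,0,0.045]],
  ],
)

```text
time: 16.6
tool_pos: [584.2, 30.2, 202.0]
tcp_rot: [180.0, -0.1, -31.3]
ft_force: [-2.7, -4.1, 7.0]
finger_gap: 48.4
grip_force: 32.6
```

```bash
python3 q.py; cat > rot.py <<'E'
from h import *
import pickle,sys
# polar-free: ECC rotation of cap top patch (affine-rectified roughly circular), wrist image
def patch(s):
    g=cv2.cvtColor(s['frame'],cv2.COLOR_BGR2GRAY).astype(np.float32)[255:355,228:336]
    g=cv2.resize(g,None,fx=3,fy=3,interpolation=cv2.INTER_CUBIC); g-=cv2.GaussianBlur(g,(0,0),15)
    return cv2.GaussianBlur(np.abs(g),(0,0),1.5)
def rot(a,b):
    a,b=patch(a),patch(b); m=np.zeros(a.shape,np.uint8); cv2.ellipse(m,(162,140),(125,115),0,0,360,255,-1)
    cc,W=cv2.findTransformECC(a,b,np.eye(2,3,dtype=np.float32),cv2.MOTION_EUCLIDEAN,(3,200,1e-6),m,5)
    return round(cc,3),np.degrees(np.arctan2(W[1,0],W[0,0])).round(2),W[:,2].round(1)
if __name__=='__main__':
    w4,w5=[pickle.load(open(f,'rb')) for f in('w4.pkl','w5.pkl')]
    s=snap('wrist');pickle.dump(s,open(sys.argv[1],'wb'))
    print('w4-w5',rot(w4,w5),'w5-now',rot(w5,s),'w4-now',rot(w4,s))
E
python3 rot.py w6.pkl
```

```text
[584.22298901  30.18362109 202.02107244] -31.280683279202453 [-2.72927183 -4.10162595  7.00358956] [-0.83179485  0.41729872  0.48963651] 119.2891088941088 1.0767053067684174
w4-w5 (0.882, np.float32(-0.02), array([0.2, 0.6], dtype=float32)) w5-now (0.96, np.float32(-3.35), array([-10. ,  17.5], dtype=float32)) w4-now (0.864, np.float32(-3.45), array([-10. ,  18.1], dtype=float32))
```

The cap turned exactly with the gripper until yaw -15. It has since lagged by 3.4°, which suggests the stop. A little more turning will confirm that the cap itself no longer moves.

Request:
servo_tool(
  plan=[
    [[0,0,0,-2,0.045],[0,0,0,-2,0.045],[0,0,0,0,0.045]],
  ],
)

```text
time: 16.95
tool_pos: [584.9, 29.6, 202.1]
tcp_rot: [180.0, -0.2, -35.3]
ft_force: [1.8, -6.5, 4.3]
finger_gap: 48.2
grip_force: 33.3
```

```bash
python3 q.py;python3 rot.py w7.pkl
```

```text
[584.94310145  29.56561936 202.09624915] -35.289128663043954 [ 1.84522863 -6.49301877  4.32752759] [-1.13791537 -0.29878023  0.65129929] 123.27770197383097 1.254442222416401
w4-w5 (0.882, np.float32(-0.02), array([0.2, 0.6], dtype=float32)) w5-now (0.933, np.float32(-6.98), array([-20.8,  35.6], dtype=float32)) w4-now (0.826, np.float32(-7.19), array([-20.9,  36.3], dtype=float32))
```

The stop is confirmed: over the last 4° of gripper turn the cap stood still, at an equivalent yaw of about -28.2, and z is at the bottomed height of 202.1. Now I back off 90° anticlockwise while rising 3.75 mm.

Request:
servo_tool(
  plan=[
    [[0,0,0.0003,8,0.045],[0,0,0.0003,8,0.045],[0,0,0.0004,8,0.045],[0,0,0.0003,8,0.045],[0,0,0.0003,8,0.045],[0,0,0.0004,8,0.045]],
  ],
)

```text
time: 17.6
tool_pos: [583.9, 30.9, 202.9]
tcp_rot: [180.0, -0.0, 13.1]
ft_force: [0.8, -0.7, 0.3]
finger_gap: 48.5
grip_force: 34.2
```

Request:
servo_tool(
  plan=[
    [[0,0,0.0003,8,0.045],[0,0,0.0003,8,0.045],[0,0,0.0004,8,0.045],[0,0,0.0003,8,0.045],[0,0,0.0003,8,0.045],[0,0,0,0,0.045]],
  ],
)

```text
time: 18.2
tool_pos: [583.9, 31.0, 204.5]
tcp_rot: [180.0, -0.0, 52.9]
ft_force: [-0.9, 0.5, 2.1]
finger_gap: 48.7
grip_force: 34.2
```

```bash
python3 q.py;python3 rot.py w8.pkl
```

```text
[583.86913582  30.95977135 204.51832862] 52.886160413168184 [-0.87438487  0.45169467  2.14149769] [ 0.08967416  0.08470665 -0.02028454] 35.12316309222923 -2.6881007105112076
w4-w5 (0.882, np.float32(-0.02), array([0.2, 0.6], dtype=float32)) w5-now (0.856, np.float32(-6.21), array([-19.1,  33.3], dtype=float32)) w4-now (0.913, np.float32(-6.41), array([-19.2,  34. ], dtype=float32))
```

Request:
servo_tool(
  plan=[
    [[0,0,0.0006,2.7,0.045],[0,0,0,0,0.045],[0,0,0,0,0.045]],
  ],
)

```text
time: 18.55
tool_pos: [583.6, 30.9, 204.8]
tcp_rot: [-180.0, 0.0, 55.2]
ft_force: [-0.2, 0.3, -0.1]
finger_gap: 48.2
grip_force: 34.1
```

```bash
python3 q.py;python3 rot.py w9.pkl; python3 - <<'E'
from h import *
import pickle
d={n:snap(n)['frame'] for n in('scene','side')}
c=lambda f,x,y,w,h,k: cv2.resize(f[y:y+h,x:x+w],None,fx=k,fy=k,interpolation=cv2.INTER_CUBIC)
w=pickle.load(open('w9.pkl','rb'))['frame']
im=np.hstack([c(d['scene'],230,150,80,120,5)[:, :],c(d['side'],235,150,80,120,5)]);cv2.imwrite('pics/c9.png',im)
E
```

```text
[583.64916259  30.92279604 204.78087011] 55.248920510345854 [-0.18913686  0.28613446 -0.09003313] [-0.01087425 -0.02697332 -0.00405154] 32.75990452650341 -0.07298051146790385
w4-w5 (0.882, np.float32(-0.02), array([0.2, 0.6], dtype=float32)) w5-now (0.856, np.float32(-6.21), array([-18.9,  33.2], dtype=float32)) w4-now (0.915, np.float32(-6.44), array([-19.1,  33.9], dtype=float32))
```

View pics/c9.png

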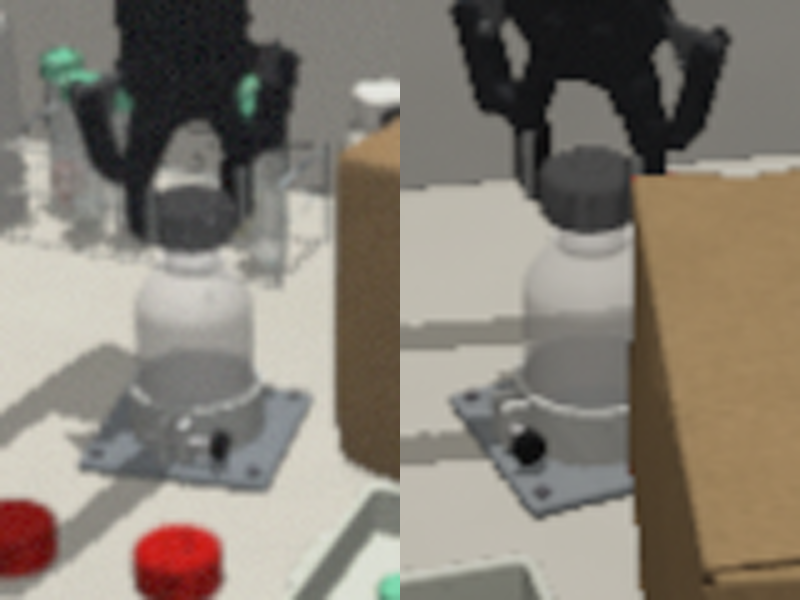

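The cap sits upright on the neck, still held, about 89.7° back from the stop with near-zero forces.

```bash
python3 -c "
from h import *
print(r.hand_in())"
```

```text
the job is handed in; nothing more can be done
None
```

The wide cap was screwed clockwise onto the bottle until it met the stop, then backed off about 90° (89.7° measured from the wrist images), and it is still held in the gripper; handed in at about 19 s, with nothing else moved and no verdict returned.

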